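# Unlock the orange twist hook from its bracket and bin both parts

## Task

The orange hook is still locked in its slotted bracket: lift it slightly, twist it a quarter turn so that its T-foot lines up with the slot, and take it out. Put the orange hook in the red bin and its empty bracket in the blue bin, and leave the other pair, with the black hook, where it is.

Things in the scene. Friction and masses are not known exactly. Their poses are not given: they have to be found in the camera images.
- hook_grip (a point): Orange hook locked upright in a bracket; point: centre of its top bar (40 mm along x, 10 thick along y, 24 tall; z up), gripped across y. Below the point: flange 42 mm across, underside at 62 mm, resting on the bracket; neck 14 mm; T-foot 48 (x) by 12 (y), 10 tall, underside at 86 mm, hanging under the slotted plate crosswise to the slot (within 15 deg), free to rise 8 mm. 0.1 kg.
- bracket_mid (a point): Loose pale metal bracket holding the orange hook: 100 (x) by 52 (y) by 40 mm tall; point: its centre, 20 mm up. Base 5 mm, end walls, open long sides, top plate 6 mm with a central slot 62 (x) by 26 mm. The hook comes straight up with its x along the slot, either way round (within 15 deg). Empty, grip it across y by the top plate's edges. 0.3 kg.
- red_bin: Fixed open red bin for hooks, 190 x 190 mm outside, 50 mm tall, walls and floor 5 mm thick; origin at the centre of its underside, x and y along its sides, z up.
- blue_bin: Fixed open blue bin for brackets, the same size and form as the red bin; origin at the centre of its underside.
- spare_mid (a point): Bystander: another bracket of the same kind with a black hook locked in it, 114 mm tall in all; the point is the centre of its bracket, 20 mm above the bench. Leave it where it is.
There are look-alikes about, which are no part of the job. Leave any purple or yellow look-alike of the part that bears hook_grip alone.

How it is judged (in metres and radians):
On the way:
1. the orange hook is right out of its bracket: its foot clear above the bracket's top plate, or beside it ((z of hook_grip in the frame of bracket_mid above 0.108 m or distance between hook_grip and bracket_mid above 0.15 m)), for 0.1 s.
At the end, for the whole second after the job is handed in: The orange hook lies, leans or stands in the red bin (its top bar's centre within the bin's 190 mm outline and below 100 mm), the empty bracket is in the blue bin (its centre within 85 mm of the bin's centre along each side and below 75 mm), and both are at rest (x of hook_grip in the frame of red_bin between -0.095 and 0.095 m and y of hook_grip in the frame of red_bin between -0.095 and 0.095 m and height (world z) of hook_grip below 0.1 m and x of bracket_mid in the frame of blue_bin between -0.085 and 0.085 m and y of bracket_mid in the frame of blue_bin between -0.085 and 0.085 m and height (world z) of bracket_mid below 0.075 m and linear speed of each of hook, bracket below 0.03 m/s); the robot touches nothing.
It fails at once if the other pair, with the black hook, is moved by more than 20 mm (distance of spare_mid from where it was at the start of the episode above 0.02 m).
It also fails if it takes over 61 s, if anything falls off the work surface, if the arm or the gripper's body presses on something with over 40 N, if the wrist force passes 120 N, or if a joint passes its speed limit or range.

## Robot

A 6-joint arm with a two-finger parallel gripper is mounted at the origin on the work surface. World frame = base frame: x ahead of the robot, y to its left, z up, the work surface at z = 0. Lengths are in mm, angles in rad, forces in N, time in s.
With the tool pointing down it reaches from about 350 to 775 mm from the base axis. Payload 7.3 kg.
Tool frame: the origin (TCP) lies between the finger pads; the fingertips stand bot.tip_extent ahead of it and the grasp point (between the pads) lies 6 mm ahead of it (bot.tip_extent is the distance from the TCP to the fingertips, in mm); x points along the fingers, y is the direction in which the jaws open and shut, and the axes are right-handed (so a half turn about x gives the same grasp; the last joint's range is limited). The gripper opens to 92 mm and grips with 3 to 60 N. Pads are 19 mm wide; open, the fingers measure 130 mm over their backs; the gripper's body (75 mm by 190 mm) begins 47 mm behind the grasp point.
Start: joints at [-1.357, 0.342, 1.524, -0, 1.275, -0.146], TCP at [184.868, -491.392, 251.741] pointing down, gripper open.
Joint ranges: [-2.53, 2.53], [-0.77, 2.02], [0.04, 2.7], [-1, 4.14], [0.28, 2.66], [-3.11, 3.11]. Speed limits (rad/s): [2.57, 2.57, 3.14, 3.14, 3.14, 3.14].

## Interface

Orientations are given as [roll, pitch, yaw] about the fixed x, y, z axes, in that order (R = Rz(yaw) Ry(pitch) Rx(roll)).
In Python, from plant import bot, capture, workorder gives the robot as it stands. The module is installed in compiled form; this text tells all that it offers.
- The arm moves only by the shell command python3 -m crank 'ROWS'. ROWS is JSON, a list of rows, each an object with "linear": the shift along the tool's x, y, z in cm, a list of three; "delta_rot": the turn, a rotation vector about the tool's x, y, z in degrees, a list of three; "fingers": the opening, from 0 (shut) to 1 (fully open). In form: [{"linear": [x, y, z], "delta_rot": [wx, wy, wz], "fingers": fingers}, ...]. A call has exactly 5 rows; each row shifts and turns the commanded pose from where the row before left it, along the tool's axes as they then stand; what a row does not reach is not made up. A row lasts 1/10 s, in which the tool goes at most 50 mm and 8.59 degrees, less where a joint would pass 70% of its speed; a pose out of reach is approached as far as the arm can. A call with a gripper value outside its range is refused whole. The fingers move at their own pace and stop on an object; the grip force is fixed at half the most. Time passes only in rows, so rows that do not move let the fingers close, or fill a call up. It gives the time, the measured TCP pose, the force and the opening at its end, in the units of the state.
- bot.get_obs(): the state, without advancing time (a new reading comes with each control period).
- capture(name): name is "scene" or "top" or "wrist"; returns a dict with "image" (480x640x3 uint8, blue, green, red), "mtx" (3x3 intrinsics, pixels), "pose" (4x4, takes a point from camera to world coordinates). Camera axes: x right, y down, z forward; pixel columns grow to the right and rows downward; lengths in mm; the calibration is good to about 2 mm. The wrist camera is an equidistant fisheye: a pixel r from the principal point sees the ray r / f radians off the axis. A picture is of the moment at which its call begins. There is no depth.
- workorder.close_job(): hands the job in, once; it reports no verdict.
The state is a dict: "time": time; "joint_positions": joint angles; "dq": joint speeds; "tau": joint torques, N m; "tool_pos": TCP position; "tcp_rot": TCP orientation; "contact_force": force on the tool from outside, world axes, zero at the start; "moment": the same for the moment, N m; "grip_width": finger opening in mm.
Only numpy, scipy, OpenCV 4.12 (cv2) and the standard library are available. Lean on these libraries where they do the work, as an engineer would, in place of code of your own. Each camera call takes 0.05 s, during which the arm holds its last target. There are 200 camera calls.

## Working session

There is one attempt and no reset: what is moved stays moved. The work goes in short steps, Python scripts to look and compute and a shell command to move; the robot and the scene stay as the last step left them, time stands still between calls to the robot, and variables do not carry over. Pictures are saved under pics/ and viewed, on a budget of 10 in all, crops included, one or two more only if the job needs it, and the job is handed in when it is done.

```bash
mkdir -p pics; python3 - <<'E'
from plant import bot,capture
import cv2,numpy as np
for n in("scene","top"):
    c=capture(n);cv2.imwrite(f"pics/{n}0.png",c["image"]);np.savez(f"{n}0.npz",**c);print(n,c["mtx"].round(1).tolist(),c["pose"].round(3).tolist())
print(bot.get_obs(),bot.tip_extent)
E
```

```text
scene [[571.9, 0.0, 320.8], [0.0, 571.9, 244.8], [0.0, 0.0, 1.0]] [[0.217, 0.764, -0.608, 1213.305], [0.976, -0.162, 0.145, -174.506], [0.013, -0.625, -0.781, 985.825], [0.0, 0.0, 0.0, 1.0]]
top [[463.0, 0.0, 319.2], [0.0, 463.0, 247.9], [0.0, 0.0, 1.0]] [[-0.121, -0.961, 0.25, 325.586], [-0.993, 0.117, -0.027, 9.886], [-0.003, -0.252, -0.968, 901.913], [0.0, 0.0, 0.0, 1.0]]
{'time': 0.1, 'joint_positions': array([-1.35698511e+00,  3.42625206e-01,  1.52492997e+00, -1.57756287e-05,
        1.27543683e+00, -1.46019734e-01]), 'dq': array([ 0.00110188, -0.00158578, -0.00452461,  0.00048128,  0.00166459,
       -0.00025558]), 'tau': array([ 3.02228618e-03, -4.32000983e+01, -2.44695228e+01,  7.19848112e-02,
        5.25731407e-02, -3.76874834e-05]), 'tool_pos': array([ 184.79383777, -491.03357496,  251.12594582]), 'tcp_rot': array([-1.70603567,  1.5693969 ,  1.79539253]), 'contact_force': array([ 0.02339803, -1.03069128,  0.8071804 ]), 'moment': array([ 0.01180136, -0.00013107, -0.0312774 ]), 'grip_width': 91.7434241699914} 25.0
```

View pics/top0.png

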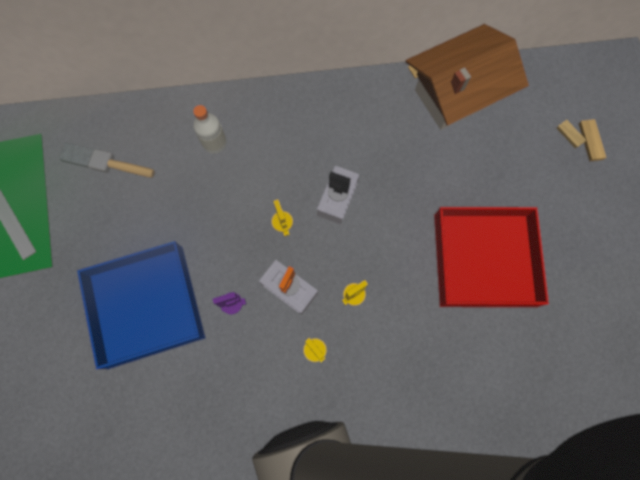

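View pics/scene0.png

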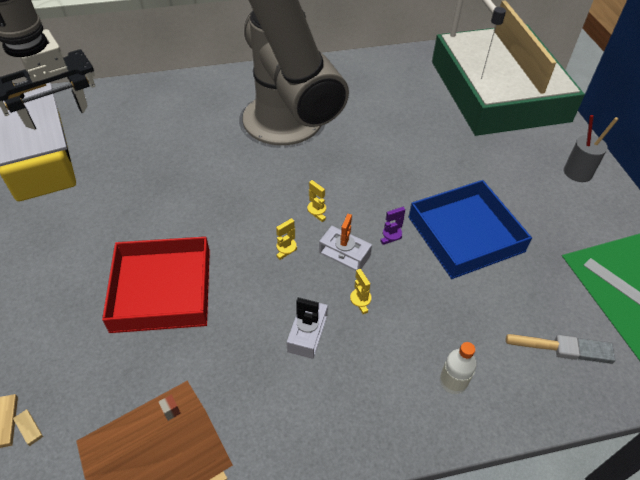

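The top view shows the orange hook at (287,279) in its pale bracket, about (288,287). The blue bin is at (140,305), the red bin at (491,257) and the black pair at (340,190). The scene view shows the orange hook at (347,230).

Things that could be mistaken for it in the top view: the orange bottle cap (201,112), yellow hooks (283,221), (355,293) and (315,350), the purple hook (231,302), and the black pair (340,190). I choose (287,279), as it is the only orange hook standing in a bracket.

```bash
cat >h.py <<'E'
import numpy as np,cv2
def ray(c,u,v,fish=False):
    K=c["mtx"];P=c["pose"];x=(u-K[0,2])/K[0,0];y=(v-K[1,2])/K[1,1]
    if fish:
        r=np.hypot(x,y);d=np.array([x*np.sin(r)/max(r,1e-9),y*np.sin(r)/max(r,1e-9),np.cos(r)])
    else: d=np.array([x,y,1.])
    d=P[:3,:3]@d;return P[:3,3],d/np.linalg.norm(d)
def plane(c,u,v,z,fish=False):
    o,d=ray(c,u,v,fish);return o+d*(z-o[2])/d[2]
def tri(rs):
    A=0;b=0
    for o,d in rs:
        M=np.eye(3)-np.outer(d,d);A=A+M;b=b+M@o
    return np.linalg.solve(A,b)
def blobs(img,lo,hi,amin=30):
    m=cv2.inRange(cv2.cvtColor(img,cv2.COLOR_BGR2HSV),lo,hi)
    n,l,s,ce=cv2.connectedComponentsWithStats(m)
    return [(s[i,4],ce[i],(l==i).astype(np.uint8)) for i in range(1,n) if s[i,4]>=amin]
E
python3 - <<'E'
from h import *
T=np.load("top0.npz");S=np.load("scene0.npz")
O={}
for n,c in(("top",T),("scene",S)):
    for nm,lo,hi in(("orange",(5,150,100),(16,255,255)),("red",(0,180,60),(4,255,255)),("blue",(100,150,40),(118,255,255)),("pale",(100,5,120),(150,60,255))):
        for a,ce,m in blobs(c["image"],lo,hi,40):
            r=cv2.minAreaRect(cv2.findNonZero(m));print(n,nm,a,ce.round(1),np.round(r[0],1),np.round(r[1],1))
            if n=="top":
                z={"orange":110,"red":50,"blue":50,"pale":40}[nm]
                q=np.array([plane(c,u,v,z)[:2] for u,v in cv2.boxPoints(r)]);e=np.diff(q,axis=0);print("   ",q.mean(0).round(1),np.hypot(*e.T).round(1),np.degrees(np.arctan2(e[:,1],e[:,0])).round(1))
a=cv2.resize(T["image"][250:325,240:340],(640,480),interpolation=2);b=cv2.resize(S["image"][205:280,310:390],(512,480),interpolation=2)
cv2.imwrite("pics/c1.png",cv2.resize(np.hstack([a,b]),(800,333)))
E
```

```text
top orange 5186 [474.7  70.6] [471.6  70.5] [ 73.2 100.2]
    [ 852.9 -353.3] [213.7 159.5 204.4] [ -68.6 -170.   110.2]
top orange 95 [199.7 111. ] [200. 111.] [10. 10.]
    [827.1 181.5] [19.2 21.5 19.1] [-97.  176.6  83. ]
top orange 186 [286.7 279.4] [287.2 279.1] [ 8.5 24.1]
    [481.5  49.4] [42.2 15.  42.1] [ -32.2 -123.8  147.5]
top red 9786 [491. 257.] [492.5 256.5] [107.  97.]
    [ 491.9 -337.7] [189.1 207.6 190. ] [-10.6 -97.  166.1]
top blue 9398 [140.3 310.8] [138.7 307.8] [101.2 110.3]
    [475.6 329.4] [204.2 192.3 193.8] [ -82.7 -169.8   96.6]
top pale 858 [338.1 195.4] [338.2 191.4] [28.8 48.7]
    [659.6 -66.2] [103.1  58.3 102.4] [ -27.2 -120.1  151.9]
top pale 1181 [287.5 287.3] [287.3 285.8] [53.4 30.2]
    [482.9  54.4] [ 57.4 102.6  56.3] [ -42.2 -134.1  136.5]
scene orange 181 [345.5 228.7] [345.7 229.4] [ 8.2 31.5]
scene orange 193 [466.8 349.6] [467.  349.5] [15. 14.]
scene orange 9553 [156.  443.5] [151.  455.1] [ 96.3 136.1]
scene red 71 [589.6 129.9] [589.5 130.4] [ 2.4 29.3]
scene red 8737 [157.8 285. ] [155.5 284.6] [ 89.4 109.4]
scene blue 6243 [619.1  91.6] [608.5  93.5] [187.  61.]
scene blue 7297 [468.4 228.2] [469.7 226.3] [ 84.8 107.6]
scene pale 152209 [307.9 277.4] [319.5 260. ] [438. 639.]
scene pale 192 [41.8 89.6] [44.2 88.1] [ 7.4 44.9]
```

View pics/c1.png

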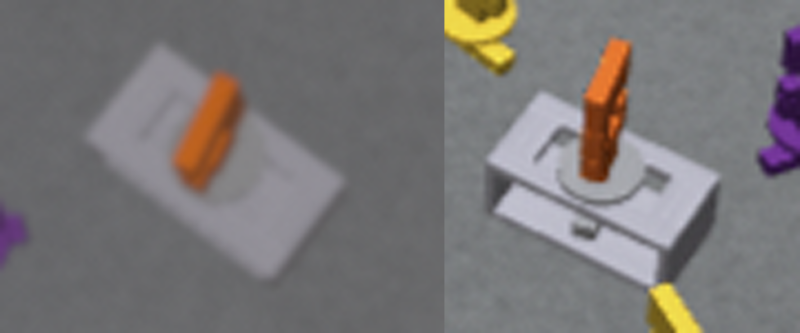

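The crop confirms it: the orange hook stands in the pale bracket with its bar crosswise (about 148° against the slot at 46°). Its flange is grey and the foot shows under the plate. Next I'll locate the neighbours and work out the approach.

```bash
cat >>h.py <<'E'
from scipy.spatial.transform import Rotation as Ro
def go(bot,x,y,z,jaw):
    "TCP target (mm), jaw direction deg; prints tool shift cm and turn about tool x"
    o=bot.get_obs();R=Ro.from_euler("xyz",o["tcp_rot"]).as_matrix();p=o["tool_pos"]
    cur=np.degrees(np.arctan2(R[1,1],R[0,1]))
    d=(jaw-cur+90)%180-90
    print("t",round(o["time"],2),"pos",p.round(1),"xaxis",R[:,0].round(3),"jaw",cur.round(1),"q1,q6",o["joint_positions"][[0,5]].round(2),"w",round(o["grip_width"],1),"F",o["contact_force"].round(1))
    print("tool shift cm",(R.T@(np.array([x,y,z])-p)/10).round(2),"turn world z",round(d,1),"= about tool x",round(-d,1),"or",round(-d+180*np.sign(d),1))
    down=np.column_stack([[0,0,-1],[np.cos(np.radians(jaw)),np.sin(np.radians(jaw)),0],[np.sin(np.radians(jaw)),-np.cos(np.radians(jaw)),0]])
    print("full rotvec",np.degrees(Ro.from_matrix(R.T@down).as_rotvec()).round(1))
E
python3 - <<'E'
from h import *
from plant import bot
T=np.load("top0.npz");S=np.load("scene0.npz")
for nm,lo,hi in(("yellow",(20,120,80),(35,255,255)),("purple",(135,80,40),(160,255,255)),("orange",(5,150,100),(16,255,255))):
    a=[c for _,c,_ in blobs(T["image"],lo,hi)];b=[c for _,c,_ in blobs(S["image"],lo,hi)]
    for u in a:
        best=[]
        for v in b:
            r=[ray(T,*u),ray(S,*v)];p=tri(r);e=max(np.linalg.norm(np.cross(p-o,d)) for o,d in r);best.append((e,p.round(1)))
        print(nm,u.round(),min(best,key=lambda t:t[0]) if best else None, "at z45",plane(T,*u,45).round())
go(bot,481,50,220,58)
E
```

```text
yellow [281. 219.] (np.float64(0.327706603459704), array([613.2,  52.1,  44.2])) at z45 [613.  52.  45.]
yellow [354. 293.] (np.float64(0.4193099918252945), array([452.1, -69.1,  48.1])) at z45 [453. -69.  45.]
yellow [315. 350.] (np.float64(0.12342147176469659), array([359.1,  17. ,  49.2])) at z45 [359.  17.  45.]
purple [230. 302.] (np.float64(0.7420519479579564), array([463.1, 163.7,  47.5])) at z45 [463. 163.  45.]
orange [475.  71.] (np.float64(8.390874943575918), array([ 854.2, -352.3,  103.9])) at z45 [ 893. -389.   45.]
orange [200. 111.] (np.float64(0.8613056652510753), array([816.3, 177.6, 126.5])) at z45 [868. 196.  45.]
orange [287. 279.] (np.float64(0.4433596718700435), array([485. ,  51.1,  89.2])) at z45 [494.  54.  45.]
t 0.1 pos [ 184.8 -491.   251.1] xaxis [-0.     0.001 -1.   ] jaw -69.4 q1,q6 [-1.36 -0.15] w 91.7 F [ 0.  -1.   0.8]
tool shift cm [  3.18 -40.2  -46.77] turn world z -52.6 = about tool x 52.6 or -127.4
full rotvec [-1.274e+02 -1.000e-01  0.000e+00]
```

```bash
R='{"linear":[0,-2.68,-3.14],"delta_rot":[0,0,0],"fingers":1}'; true
python3 -m crank '[{"linear":[0,-2.68,-3.14],"delta_rot":[0,0,0],"fingers":1},{"linear":[0,-2.68,-3.14],"delta_rot":[0,0,0],"fingers":1},{"linear":[0,-2.68,-3.14],"delta_rot":[0,0,0],"fingers":1},{"linear":[0,-2.68,-3.14],"delta_rot":[0,0,0],"fingers":1},{"linear":[0,-2.68,-3.14],"delta_rot":[0,0,0],"fingers":1}]'
python3 -m crank '[{"linear":[0,-2.68,-3.14],"delta_rot":[0,0,0],"fingers":1},{"linear":[0,-2.68,-3.14],"delta_rot":[0,0,0],"fingers":1},{"linear":[0,-2.68,-3.14],"delta_rot":[0,0,0],"fingers":1},{"linear":[0,-2.68,-3.14],"delta_rot":[0,0,0],"fingers":1},{"linear":[0,-2.68,-3.14],"delta_rot":[0,0,0],"fingers":1}]'
python3 -m crank '[{"linear":[0,-2.68,-3.14],"delta_rot":[0,0,0],"fingers":1},{"linear":[0,-2.68,-3.14],"delta_rot":[0,0,0],"fingers":1},{"linear":[0,-2.68,-3.14],"delta_rot":[0,0,0],"fingers":1},{"linear":[0,-2.68,-3.14],"delta_rot":[0,0,0],"fingers":1},{"linear":[0,-2.68,-3.14],"delta_rot":[0,0,0],"fingers":1}]'
python3 -c "
from h import *;from plant import bot
go(bot,485,51,250,58)"
```

```text
time: 0.6
tool_pos: [285.0, -309.0, 251.5]
tcp_rot: [-1.624, 1.57, 1.876]
contact_force: [0.6, 0.6, -0.5]
grip_width: 91.7
time: 1.1
tool_pos: [384.8, -128.3, 251.6]
tcp_rot: [-0.216, 1.571, -2.998]
contact_force: [1.5, -0.2, -0.3]
grip_width: 91.8
time: 1.6
tool_pos: [484.5, 52.5, 251.5]
tcp_rot: [0.01, 1.57, -2.771]
contact_force: [0.6, -0.4, -0.4]
grip_width: 91.8
t 1.6 pos [484.5  52.5 251.5] xaxis [-0. -0. -1.] jaw -69.4 q1,q6 [-0.05  1.16] w 91.8 F [ 0.6 -0.4 -0.4]
tool shift cm [0.15 0.15 0.01] turn world z -52.6 = about tool x 52.6 or -127.4
full rotvec [-127.4    0.     0. ]
```

```bash
python3 -m crank '[{"linear":[0,0,0],"delta_rot":[-8.5,0,0],"fingers":0.7},{"linear":[0,0,0],"delta_rot":[-8.5,0,0],"fingers":0.7},{"linear":[0,0,0],"delta_rot":[-8.5,0,0],"fingers":0.7},{"linear":[0,0,0],"delta_rot":[-8.5,0,0],"fingers":0.7},{"linear":[0,0,0],"delta_rot":[-8.5,0,0],"fingers":0.7}]'
python3 -m crank '[{"linear":[0,0,0],"delta_rot":[-8.5,0,0],"fingers":0.7},{"linear":[0,0,0],"delta_rot":[-8.5,0,0],"fingers":0.7},{"linear":[0,0,0],"delta_rot":[-8.5,0,0],"fingers":0.7},{"linear":[0,0,0],"delta_rot":[-8.5,0,0],"fingers":0.7},{"linear":[0,0,0],"delta_rot":[-8.5,0,0],"fingers":0.7}]'
python3 -m crank '[{"linear":[0,0,0],"delta_rot":[-8.5,0,0],"fingers":0.7},{"linear":[0,0,0],"delta_rot":[-8.5,0,0],"fingers":0.7},{"linear":[0,0,0],"delta_rot":[-8.5,0,0],"fingers":0.7},{"linear":[0,0,0],"delta_rot":[-8.5,0,0],"fingers":0.7},{"linear":[0,0,0],"delta_rot":[-8.5,0,0],"fingers":0.7}]'
python3 - <<'E'
from h import *;from plant import bot,capture
go(bot,485,51,250,58)
c=capture("wrist");np.savez("w1.npz",**c);cv2.imwrite("pics/w1.png",c["image"]);print(c["mtx"].round(1).tolist(),c["pose"].round(2).tolist())
for a,ce,m in blobs(c["image"],(5,150,80),(16,255,255)):
    r=cv2.minAreaRect(cv2.findNonZero(m));print(a,ce,r)
    q=np.array([plane(c,u,v,114,True)[:2] for u,v in cv2.boxPoints(r)]);e=np.diff(q,axis=0);print(q.mean(0).round(1),np.hypot(*e.T).round(1),np.degrees(np.arctan2(e[:,1],e[:,0])).round(1))
E
```

```text
time: 2.1
tool_pos: [483.9, 50.8, 251.3]
tcp_rot: [-1.092, 1.57, -3.126]
contact_force: [0.3, 0.2, -0.8]
grip_width: 64.6
time: 2.6
tool_pos: [484.0, 50.7, 251.3]
tcp_rot: [-1.79, 1.57, -3.082]
contact_force: [0.3, -0.7, 0.1]
grip_width: 64.4
time: 3.1
tool_pos: [483.9, 50.7, 251.3]
tcp_rot: [-2.56, 1.57, -3.11]
contact_force: [-0.1, -0.1, -0.6]
grip_width: 64.3
t 3.1 pos [483.9  50.7 251.3] xaxis [-0.001 -0.    -1.   ] jaw 58.5 q1,q6 [-0.05 -1.07] w 64.3 F [-0.1 -0.1 -0.6]
tool shift cm [0.13 0.08 0.08] turn world z -0.5 = about tool x 0.5 or -179.5
full rotvec [ 0.5 -0.   0. ]
[[371.6, 0.0, 315.3], [0.0, 371.6, 239.8], [0.0, 0.0, 1.0]] [[0.52, 0.81, 0.26, 412.58], [0.85, -0.5, -0.16, 94.66], [-0.0, 0.3, -0.95, 383.71], [0.0, 0.0, 0.0, 1.0]]
684 [313.86403509 227.83333333] ((313.5, 226.5), (61.0, 11.0), 90.0)
[476.9  53.4] [ 8.1 47.9  8.5] [  58.5  -31.4 -121.5]
```

View pics/w1.png

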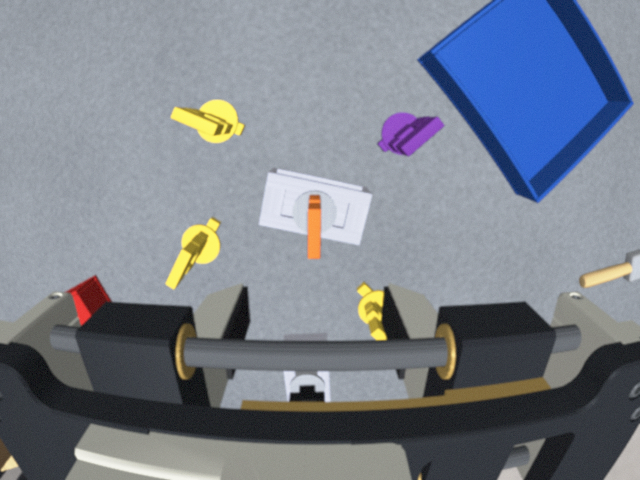

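The wrist view shows the orange bar upright at columns 309–318, rows 197–258. Its end face and lower part are at the top, and its far top edge is at row 258, parallel to the jaws. The neighbours stand well off. Next I'll take the bar centre from the far top edge and the bracket pose from its outline.

```bash
python3 - <<'E'
from h import *;from plant import bot
c=np.load("w1.npz")
for a,ce,m in blobs(c["image"],(5,150,80),(16,255,255)):
    ys=np.where(m.any(1))[0];y=ys.max();x=np.where(m[y-3])[0].mean()
    far=plane(c,x,y+.5,114,True);d=np.array([np.cos(np.radians(148.6)),np.sin(np.radians(148.6))])
    print("far",far,"centre",far[:2]+20*d,y,x)
hsv=cv2.cvtColor(c["image"],cv2.COLOR_BGR2HSV)
print(hsv[232,275],hsv[150,300],hsv[205,300])
m=((hsv[...,2]>185)&(hsv[...,1]<45)).astype(np.uint8);m[:165]=0;m[250:]=0;m[:,:250]=0;m[:,380:]=0
n,l,s,ce=cv2.connectedComponentsWithStats(m);i=1+s[1:,4].argmax();r=cv2.minAreaRect(cv2.findNonZero((l==i).astype(np.uint8)));print(s[i],r)
# viewed bottom corners of top plate, from box
q=np.array([plane(c,u,v,40,True)[:2] for u,v in cv2.boxPoints(r)]);e=np.diff(q,axis=0);print(q.round(1),q.mean(0).round(1),np.hypot(*e.T).round(1),np.degrees(np.arctan2(e[:,1],e[:,0])).round(1))
# hand-read corners of the view
h=np.array([plane(c,u,v,40,True)[:2] for u,v in((272,173),(372,191),(360,244),(260,226))]);e=np.diff(h,axis=0);print(h.mean(0),np.hypot(*e.T).round(1),np.degrees(np.arctan2(e[:,1],e[:,0])).round(1))
E
```

```text
far [497.63303803  40.61772538 114.        ] centre [480.56202208  51.03791802] 257 313.5
[106  19 172] [106  19 173] [106  17 221]
[ 258  169  115   77 5700] ((314.9071960449219, 206.19097900390625), (107.94947814941406, 60.56707763671875), 11.88865852355957)
[[463.1  -4.1]
 [421.6  37.6]
 [491.2 111. ]
 [536.2  71.7]] [478.  54.] [ 58.9 101.1  59.8] [134.9  46.5 -41.1]
[480.40529326  53.75823447] [95.4 53.6 99. ] [  48.2  -42.  -132.2]
```

```bash
python3 -m crank '[{"linear":[3,-0.1,-0.2],"delta_rot":[0,0,0],"fingers":0.6},{"linear":[3,-0.06,-0.1],"delta_rot":[0,0,0],"fingers":0.6},{"linear":[3,0,0],"delta_rot":[0,0,0],"fingers":0.6},{"linear":[3,0,0],"delta_rot":[0,0,0],"fingers":0.6},{"linear":[2.3,0,0],"delta_rot":[0,0,0],"fingers":0.6}]'
python3 -m crank '[{"linear":[0,0,0],"delta_rot":[0,0,0],"fingers":0},{"linear":[0,0,0],"delta_rot":[0,0,0],"fingers":0},{"linear":[0,0,0],"delta_rot":[0,0,0],"fingers":0},{"linear":[0,0,0],"delta_rot":[0,0,0],"fingers":0},{"linear":[0,0,0],"delta_rot":[0,0,0],"fingers":0}]'
python3 -c "
from h import *;from plant import bot
go(bot,480.5,51,108,58.5)"
```

```text
time: 3.65
tool_pos: [480.0, 50.9, 106.9]
tcp_rot: [-2.577, 1.569, -3.136]
contact_force: [0.7, -1.3, -0.2]
grip_width: 55.1
time: 4.15
tool_pos: [481.3, 50.9, 109.7]
tcp_rot: [0.443, 1.569, -0.114]
contact_force: [-0.4, 1.1, 0.2]
grip_width: 19.9
t 4.15 pos [481.3  50.9 109.7] xaxis [ 0.002 -0.    -1.   ] jaw 58.1 q1,q6 [-0.05 -1.07] w 19.9 F [-0.4  1.1  0.2]
tool shift cm [ 0.17 -0.03 -0.07] turn world z 0.4 = about tool x -0.4 or 179.6
full rotvec [-0.4  0.1 -0. ]
```

Still closing. I'll close fully, lift 4 mm and check.

```bash
python3 -m crank '[{"linear":[0,0,0],"delta_rot":[0,0,0],"fingers":0},{"linear":[0,0,0],"delta_rot":[0,0,0],"fingers":0},{"linear":[0,0,0],"delta_rot":[0,0,0],"fingers":0},{"linear":[-0.2,0,0],"delta_rot":[0,0,0],"fingers":0},{"linear":[-0.2,0,0],"delta_rot":[0,0,0],"fingers":0}]'
python3 -c "
from h import *;from plant import bot
go(bot,480.5,51,108,58.5)"
```

```text
time: 4.65
tool_pos: [480.5, 50.9, 112.6]
tcp_rot: [-2.505, 1.57, -3.062]
contact_force: [0.8, -0.4, -1.9]
grip_width: 10.0
t 4.65 pos [480.5  50.9 112.6] xaxis [-0.001 -0.    -1.   ] jaw 58.1 q1,q6 [-0.05 -1.07] w 10.0 F [ 0.8 -0.4 -1.9]
tool shift cm [ 0.46  0.01 -0.01] turn world z 0.4 = about tool x -0.4 or 179.6
full rotvec [-0.4 -0.   0. ]
```

```bash
python3 -m crank '[{"linear":[0,0,0],"delta_rot":[-7.8,0,0],"fingers":0},{"linear":[0,0,0],"delta_rot":[-7.8,0,0],"fingers":0},{"linear":[0,0,0],"delta_rot":[-7.8,0,0],"fingers":0},{"linear":[0,0,0],"delta_rot":[-7.8,0,0],"fingers":0},{"linear":[0,0,0],"delta_rot":[-7.8,0,0],"fingers":0}]'
python3 -m crank '[{"linear":[0,0,0],"delta_rot":[-7.8,0,0],"fingers":0},{"linear":[0,0,0],"delta_rot":[-7.8,0,0],"fingers":0},{"linear":[0,0,0],"delta_rot":[-7.8,0,0],"fingers":0},{"linear":[0,0,0],"delta_rot":[-7.8,0,0],"fingers":0},{"linear":[0,0,0],"delta_rot":[-7.8,0,0],"fingers":0}]'
python3 - <<'E'
from h import *;from plant import bot,capture
go(bot,480.5,51,108,137)
c=capture("wrist");s=capture("scene");np.savez("w2.npz",**c)
cv2.imwrite("pics/w2.png",np.hstack([cv2.resize(c["image"][100:340,180:480],(450,360)),cv2.resize(s["image"][190:290,300:397],(349,360),interpolation=2)]))
E
```

```text
time: 5.15
tool_pos: [480.6, 50.9, 112.6]
tcp_rot: [3.138, 1.57, -3.016]
contact_force: [-0.7, 0.3, -0.4]
grip_width: 9.8
time: 5.65
tool_pos: [480.6, 50.9, 112.6]
tcp_rot: [2.462, 1.57, -3.011]
contact_force: [-0.4, 0.6, -0.5]
grip_width: 9.5
t 5.65 pos [480.6  50.9 112.6] xaxis [-0. -0. -1.] jaw 136.4 q1,q6 [-0.05 -2.43] w 9.5 F [-0.4  0.6 -0.5]
tool shift cm [ 0.46  0.02 -0.  ] turn world z 0.6 = about tool x -0.6 or 179.4
full rotvec [-0.6 -0.  -0. ]
```

View pics/w2.png

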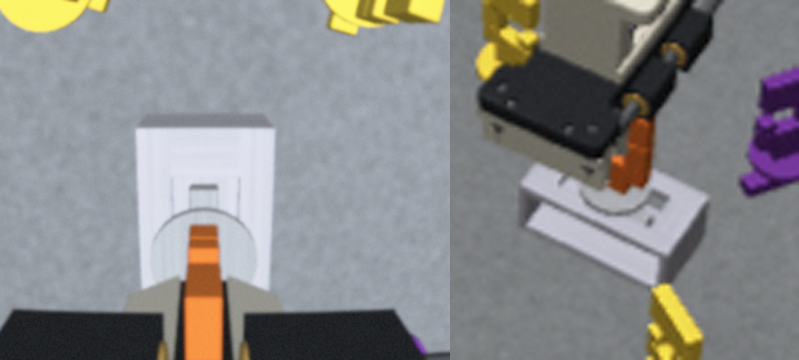

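The views show the hook turned along the slot: the foot tip is visible in the slot at (203,188), and the plate is centred on the bar at about column 205. No reaction force was felt, so I'll lift.

```bash
python3 -m crank '[{"linear":[-0.5,0,0],"delta_rot":[0,0,0],"fingers":0},{"linear":[-0.5,0,0],"delta_rot":[0,0,0],"fingers":0},{"linear":[-0.5,0,0],"delta_rot":[0,0,0],"fingers":0},{"linear":[-0.5,0,0],"delta_rot":[0,0,0],"fingers":0},{"linear":[-0.5,0,0],"delta_rot":[0,0,0],"fingers":0}]'
python3 -m crank '[{"linear":[-1,0,0],"delta_rot":[0,0,0],"fingers":0},{"linear":[-2,0,0],"delta_rot":[0,0,0],"fingers":0},{"linear":[-3,0,0],"delta_rot":[0,0,0],"fingers":0},{"linear":[-3,0,0],"delta_rot":[0,0,0],"fingers":0},{"linear":[-1,0,0],"delta_rot":[0,0,0],"fingers":0}]'
python3 - <<'E'
from h import *;from plant import bot,capture
go(bot,492,-338,235,90)
c=capture("scene");cv2.imwrite("pics/s3.png",c["image"])
E
```

```text
time: 6.25
tool_pos: [480.9, 50.9, 138.3]
tcp_rot: [-1.05, 1.57, -0.246]
contact_force: [0.6, 0.3, -0.9]
grip_width: 9.5
time: 6.75
tool_pos: [482.0, 50.9, 241.1]
tcp_rot: [-0.877, 1.565, -0.073]
contact_force: [-0.1, 0.2, -1.6]
grip_width: 9.6
t 6.75 pos [482.   50.9 241.1] xaxis [ 0.006 -0.    -1.   ] jaw 136.1 q1,q6 [-0.05 -2.43] w 9.6 F [-0.1  0.2 -1.6]
tool shift cm [  0.63 -27.68 -27.33] turn world z -46.1 = about tool x 46.1 or -133.9
full rotvec [46.1  0.3  0.2]
```

View pics/s3.png

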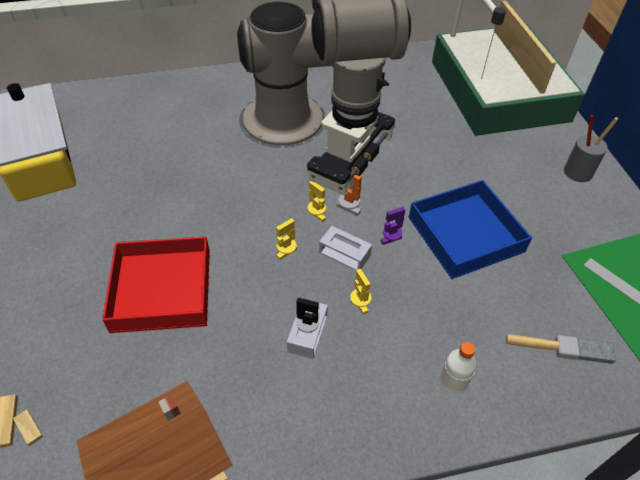

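The hook is out and the empty bracket is at scene (345,247). Next I'll turn the tool and refine the bin centres from their rim corners in this view.

```bash
python3 -m crank '[{"linear":[0,0,0],"delta_rot":[8.5,0,0],"fingers":0},{"linear":[0,0,0],"delta_rot":[8.5,0,0],"fingers":0},{"linear":[0,0,0],"delta_rot":[8.5,0,0],"fingers":0},{"linear":[0,0,0],"delta_rot":[8.5,0,0],"fingers":0},{"linear":[0,0,0],"delta_rot":[8.5,0,0],"fingers":0}]'
python3 - <<'E'
from h import *;from plant import bot
S=np.load("scene0.npz");T=np.load("top0.npz")
for n,c,q in(("red S",S,((116,241),(208,238),(208,327),(107,331))),("red T",T,((437,209),(536,208),(547,303),(440,305))),("blue S",S,((411,214),(485,184),(529,237),(460,273))),("blue T",T,((80,270),(178,243),(203,339),(99,367)))):
    h=np.array([plane(c,u,v,50)[:2] for u,v in q]);e=np.diff(h,axis=0);print(n,h.mean(0).round(1),np.hypot(*e.T).round(),np.degrees(np.arctan2(e[:,1],e[:,0])).round(1))
go(bot,495,-342,240,93.6)
E
```

```text
time: 7.3
tool_pos: [480.1, 50.9, 236.4]
tcp_rot: [3.07, 1.568, 3.127]
contact_force: [-0.8, 0.7, -1.2]
grip_width: 9.7
red S [ 510.5 -333.2] [191. 217. 187.] [ 80.5  -5.5 -99.5]
red T [ 492.9 -333. ] [192. 185. 197.] [-96.4 172.6  84.1]
blue S [500.3 329.1] [203. 170. 188.] [105.2  10.2 -71.9]
blue T [480.9 326.8] [188. 190. 189.] [ -80.7 -168.7   98.1]
t 7.3 pos [480.1  50.9 236.4] xaxis [-0.002  0.    -1.   ] jaw 93.3 q1,q6 [-0.05 -1.68] w 9.7 F [-0.8  0.7 -1.2]
tool shift cm [ -0.37 -39.32  -0.75] turn world z 0.3 = about tool x -0.3 or 179.7
full rotvec [-0.3 -0.1 -0. ]
```

```bash
python3 -m crank '[{"linear":[0,-3.85,-0.04],"delta_rot":[0,0,0],"fingers":0},{"linear":[0,-3.85,-0.04],"delta_rot":[0,0,0],"fingers":0},{"linear":[0,-3.85,-0.04],"delta_rot":[0,0,0],"fingers":0},{"linear":[0,-3.85,-0.04],"delta_rot":[0,0,0],"fingers":0},{"linear":[0,-3.85,-0.04],"delta_rot":[0,0,0],"fingers":0}]'
python3 -m crank '[{"linear":[0,-3.85,-0.04],"delta_rot":[0,0,0],"fingers":0},{"linear":[0,-3.85,-0.04],"delta_rot":[0,0,0],"fingers":0},{"linear":[0,-3.85,-0.04],"delta_rot":[0,0,0],"fingers":0},{"linear":[0,-3.85,-0.04],"delta_rot":[0,0,0],"fingers":0},{"linear":[0,-3.85,-0.04],"delta_rot":[0,0,0],"fingers":0}]'
python3 -m crank '[{"linear":[2,0,0],"delta_rot":[0,0,0],"fingers":0},{"linear":[2,0,0],"delta_rot":[0,0,0],"fingers":0},{"linear":[2,0,0],"delta_rot":[0,0,0],"fingers":0},{"linear":[2,0,0],"delta_rot":[0,0,0],"fingers":0},{"linear":[0,0,0],"delta_rot":[0,0,0],"fingers":0}]'
python3 - <<'E'
from h import *;from plant import bot
go(bot,498,-334,100,93.3)
E
```

```text
time: 7.8
tool_pos: [490.2, -142.6, 236.4]
tcp_rot: [2.633, 1.569, 2.696]
contact_force: [-0.1, -0.3, -0.7]
grip_width: 9.6
time: 8.3
tool_pos: [500.5, -334.8, 236.1]
tcp_rot: [2.352, 1.568, 2.415]
contact_force: [0.9, -0.4, -1.1]
grip_width: 9.7
time: 8.8
tool_pos: [499.2, -332.1, 153.5]
tcp_rot: [2.366, 1.563, 2.429]
contact_force: [-0.1, -0.4, -1.4]
grip_width: 9.8
t 8.8 pos [ 499.2 -332.1  153.5] xaxis [-0.006  0.005 -1.   ] jaw 93.6 q1,q6 [-0.71 -2.35] w 9.8 F [-0.1 -0.4 -1.4]
tool shift cm [ 5.35 -0.21 -0.1 ] turn world z -0.3 = about tool x 0.3 or -179.7
full rotvec [ 0.3 -0.3 -0.3]
```

```bash
python3 -m crank '[{"linear":[1.5,0,0],"delta_rot":[0,0,0],"fingers":0},{"linear":[1.5,0,0],"delta_rot":[0,0,0],"fingers":0},{"linear":[1.5,0,0],"delta_rot":[0,0,0],"fingers":0},{"linear":[1,0,0],"delta_rot":[0,0,0],"fingers":0},{"linear":[0,0,0],"delta_rot":[0,0,0],"fingers":0}]'
python3 -m crank '[{"linear":[0,0,0],"delta_rot":[0,0,0],"fingers":0.6},{"linear":[0,0,0],"delta_rot":[0,0,0],"fingers":0.6},{"linear":[0,0,0],"delta_rot":[0,0,0],"fingers":0.6},{"linear":[0,0,0],"delta_rot":[0,0,0],"fingers":0.6},{"linear":[0,0,0],"delta_rot":[0,0,0],"fingers":0.6}]'
python3 - <<'E'
from h import *;from plant import bot
go(bot,498,-334,240,93.3)
E
```

```text
time: 9.3
tool_pos: [500.5, -333.1, 101.5]
tcp_rot: [2.387, 1.568, 2.45]
contact_force: [0.4, 1.2, -0.3]
grip_width: 9.8
time: 9.8
tool_pos: [501.2, -333.7, 103.1]
tcp_rot: [-0.862, 1.57, -0.799]
contact_force: [0.4, 0.6, -0.0]
grip_width: 45.2
t 9.8 pos [ 501.2 -333.7  103.1] xaxis [ 0. -0. -1.] jaw 93.6 q1,q6 [-0.71 -2.35] w 45.2 F [ 0.4  0.6 -0. ]
tool shift cm [-13.69  -0.02  -0.31] turn world z -0.3 = about tool x 0.3 or -179.7
full rotvec [0.3 0.  0. ]
```

```bash
python3 -m crank '[{"linear":[-2,0,0],"delta_rot":[0,0,0],"fingers":0.7},{"linear":[-2.5,0,0],"delta_rot":[0,0,0],"fingers":1},{"linear":[-2.5,0,0],"delta_rot":[0,0,0],"fingers":1},{"linear":[-2.5,0,0],"delta_rot":[0,0,0],"fingers":1},{"linear":[-2.5,0,0],"delta_rot":[0,0,0],"fingers":1}]'
python3 -m crank '[{"linear":[0,3.87,0.04],"delta_rot":[0,0,0],"fingers":1},{"linear":[0,3.87,0.04],"delta_rot":[0,0,0],"fingers":1},{"linear":[0,3.87,0.04],"delta_rot":[0,0,0],"fingers":1},{"linear":[0,3.87,0.04],"delta_rot":[0,0,0],"fingers":1},{"linear":[0,3.87,0.04],"delta_rot":[0,0,0],"fingers":1}]'
python3 -m crank '[{"linear":[0,3.87,0.04],"delta_rot":[0,0,0],"fingers":1},{"linear":[0,3.87,0.04],"delta_rot":[0,0,0],"fingers":1},{"linear":[0,3.87,0.04],"delta_rot":[0,0,0],"fingers":1},{"linear":[0,3.87,0.04],"delta_rot":[0,0,0],"fingers":1},{"linear":[0,3.87,0.04],"delta_rot":[0,0,0],"fingers":1}]'
python3 -m crank '[{"linear":[0,0,0],"delta_rot":[-8.5,0,0],"fingers":1},{"linear":[0,0,0],"delta_rot":[-8.5,0,0],"fingers":1},{"linear":[0,0,0],"delta_rot":[-8.5,0,0],"fingers":1},{"linear":[0,0,0],"delta_rot":[-8.5,0,0],"fingers":1},{"linear":[0,0,0],"delta_rot":[-8.5,0,0],"fingers":1}]'
python3 - <<'E'
from h import *;from plant import bot,capture
go(bot,480.4,53,240,137)
c=capture("wrist");np.savez("w3.npz",**c);s=capture("scene");t=capture("top");np.savez("top4.npz",**t)
cv2.imwrite("pics/w3.png",np.hstack([cv2.resize(c["image"],(480,360)),cv2.resize(s["image"][215:345,95:220],(320,360))]))
for lo,nm in(((5,150,80),"hook"),):
  for a,ce,m in blobs(t["image"],lo,(16,255,255)):
    print(a,ce.round(1),plane(t,*ce,90).round())
E
```

```text
time: 10.3
tool_pos: [501.0, -333.5, 223.9]
tcp_rot: [-1.095, 1.571, -1.032]
contact_force: [-0.2, -0.3, -0.7]
grip_width: 85.1
time: 10.8
tool_pos: [490.5, -138.9, 223.0]
tcp_rot: [-0.541, 1.57, -0.478]
contact_force: [0.9, 0.0, 0.4]
grip_width: 91.7
time: 11.3
tool_pos: [480.4, 54.4, 223.0]
tcp_rot: [-0.204, 1.57, -0.141]
contact_force: [1.1, -0.3, 0.6]
grip_width: 91.5
time: 11.8
tool_pos: [480.6, 53.0, 222.9]
tcp_rot: [-1.088, 1.57, -0.277]
contact_force: [0.5, -0.5, 0.2]
grip_width: 92.2
t 11.8 pos [480.6  53.  222.9] xaxis [ 0. -0. -1.] jaw 136.5 q1,q6 [-0.05 -2.43] w 92.2 F [ 0.5 -0.5  0.2]
tool shift cm [-1.71  0.02 -0.02] turn world z 0.5 = about tool x -0.5 or 179.5
full rotvec [-0.5  0.   0. ]
5576 [474.7  68.4] [ 868. -369.   90.]
97 [199.8 111.1] [840. 186.  90.]
441 [493.6 245.1] [ 502. -328.   90.]
```

View pics/w3.png

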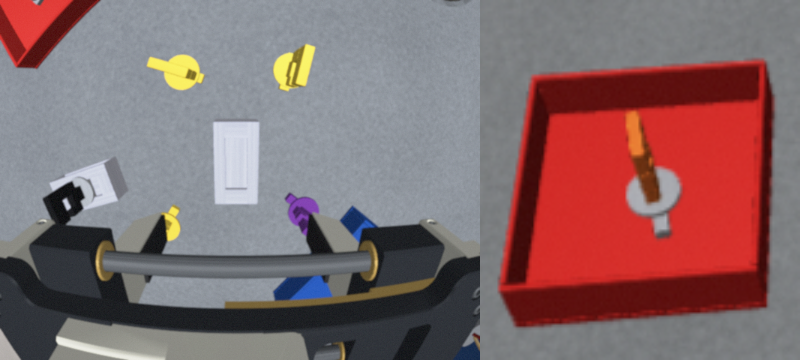

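The hook stands in the red bin, central at crop (650,170). The bracket is empty at wrist-crop (236,163), with its sides parallel to the image columns. Now I'll measure it.

```bash
python3 - <<'E'
from h import *;from plant import bot
c=np.load("w3.npz");hsv=cv2.cvtColor(c["image"],cv2.COLOR_BGR2HSV)
m=((hsv[...,2]>185)&(hsv[...,1]<45)).astype(np.uint8);m[:150]=0;m[285:]=0;m[:,:260]=0;m[:,360:]=0
m=cv2.morphologyEx(m,cv2.MORPH_OPEN,np.ones((3,3)));r=cv2.minAreaRect(cv2.findNonZero(m));print(r)
q=np.array([plane(c,u,v,40,True)[:2] for u,v in cv2.boxPoints(r)]);e=np.diff(q,axis=0);print(q.mean(0).round(1),np.hypot(*e.T).round(1),np.degrees(np.arctan2(e[:,1],e[:,0])).round(1))
go(bot,*q.mean(0),46,137)
E
```

```text
((314.5, 217.0), (110.0, 61.0), 90.0)
[479.8  52.1] [ 51.7 100.5  56.2] [136.5  47.7 -43.5]
t 11.95 pos [480.6  52.9 222.9] xaxis [ 0. -0. -1.] jaw 135.9 q1,q6 [-0.05 -2.42] w 91.9 F [-0.  -0.8  0.8]
tool shift cm [ 1.769e+01  1.000e-02 -1.200e-01] turn world z 1.1 = about tool x -1.1 or 178.9
full rotvec [-1.1  0.   0. ]
```

```bash
python3 -m crank '[{"linear":[4,0,0],"delta_rot":[-0.5,0,0],"fingers":1},{"linear":[4,0,0],"delta_rot":[0,0,0],"fingers":1},{"linear":[4,0,-0.1],"delta_rot":[0,0,0],"fingers":1},{"linear":[3.5,0,0],"delta_rot":[0,0,0],"fingers":1},{"linear":[2.5,0,0],"delta_rot":[0,0,0],"fingers":1}]'
python3 -m crank '[{"linear":[0,0,0],"delta_rot":[0,0,0],"fingers":0.4},{"linear":[0,0,0],"delta_rot":[0,0,0],"fingers":0.4},{"linear":[0,0,0],"delta_rot":[0,0,0],"fingers":0.4},{"linear":[0,0,0],"delta_rot":[0,0,0],"fingers":0.4},{"linear":[0,0,0],"delta_rot":[0,0,0],"fingers":0.4}]'
python3 -m crank '[{"linear":[0,0,0],"delta_rot":[0,0,0],"fingers":0.3},{"linear":[0,0,0],"delta_rot":[0,0,0],"fingers":0.3},{"linear":[0,0,0],"delta_rot":[0,0,0],"fingers":0.3},{"linear":[-0.5,0,0],"delta_rot":[0,0,0],"fingers":0.3},{"linear":[-1,0,0],"delta_rot":[0,0,0],"fingers":0.3}]'
python3 - <<'E'
from h import *;from plant import bot
go(bot,485,328,200,137)
E
```

```text
time: 12.45
tool_pos: [479.1, 52.1, 40.7]
tcp_rot: [2.32, 1.569, 3.129]
contact_force: [0.2, -0.3, -0.3]
grip_width: 91.8
time: 12.95
tool_pos: [480.6, 52.2, 43.8]
tcp_rot: [-0.902, 1.569, -0.089]
contact_force: [-0.6, -0.7, -0.5]
grip_width: 56.5
time: 13.45
tool_pos: [479.0, 52.2, 57.4]
tcp_rot: [2.307, 1.568, 3.12]
contact_force: [-0.3, 0.4, -3.5]
grip_width: 51.4
t 13.45 pos [479.   52.2  57.4] xaxis [-0.003  0.    -1.   ] jaw 136.6 q1,q6 [-0.05 -2.43] w 51.4 F [-0.3  0.4 -3.5]
tool shift cm [-14.26  18.54  20.43] turn world z 0.4 = about tool x -0.4 or 179.6
full rotvec [-0.4 -0.1 -0.1]
```

```bash
python3 -m crank '[{"linear":[-2,0,0],"delta_rot":[0,0,0],"fingers":0.3},{"linear":[-3,0,0],"delta_rot":[0,0,0],"fingers":0.3},{"linear":[-3,0,0],"delta_rot":[0,0,0],"fingers":0.3},{"linear":[-3,0,0],"delta_rot":[0,0,0],"fingers":0.3},{"linear":[-3,0,0],"delta_rot":[0,0,0],"fingers":0.3}]'
python3 -m crank '[{"linear":[0,1.85,2.05],"delta_rot":[0,0,0],"fingers":0.3},{"linear":[0,1.85,2.05],"delta_rot":[0,0,0],"fingers":0.3},{"linear":[0,1.85,2.05],"delta_rot":[0,0,0],"fingers":0.3},{"linear":[0,1.85,2.05],"delta_rot":[0,0,0],"fingers":0.3},{"linear":[0,1.85,2.05],"delta_rot":[0,0,0],"fingers":0.3}]'
python3 -m crank '[{"linear":[0,1.85,2.05],"delta_rot":[0,0,0],"fingers":0.3},{"linear":[0,1.85,2.05],"delta_rot":[0,0,0],"fingers":0.3},{"linear":[0,1.85,2.05],"delta_rot":[0,0,0],"fingers":0.3},{"linear":[0,1.85,2.05],"delta_rot":[0,0,0],"fingers":0.3},{"linear":[0,1.85,2.05],"delta_rot":[0,0,0],"fingers":0.3}]'
python3 - <<'E'
from h import *;from plant import bot,capture
c=capture("top");s=capture("scene")
go(bot,485,328,52,137)
cv2.imwrite("pics/p5.png",np.hstack([c["image"][215:415,40:340],cv2.resize(s["image"][100:300,380:580],(200,200))]))
E
```

```text
time: 13.95
tool_pos: [479.3, 52.2, 199.3]
tcp_rot: [2.368, 1.57, -3.101]
contact_force: [0.8, -0.0, -4.8]
grip_width: 51.6
time: 14.45
tool_pos: [482.6, 191.2, 198.0]
tcp_rot: [2.671, 1.57, -2.798]
contact_force: [-0.3, 0.0, -4.4]
grip_width: 51.4
time: 14.95
tool_pos: [485.7, 329.2, 197.8]
tcp_rot: [2.914, 1.57, -2.556]
contact_force: [-0.2, 1.0, -3.6]
grip_width: 51.6
t 15.05 pos [485.5 331.1 197.6] xaxis [-0.     0.001 -1.   ] jaw 136.8 q1,q6 [ 0.47 -1.92] w 51.5 F [ 1.3 -0.4 -4.6]
tool shift cm [14.56 -0.19 -0.27] turn world z 0.2 = about tool x -0.2 or 179.8
full rotvec [-0.2  0.  -0.1]
```

View pics/p5.png

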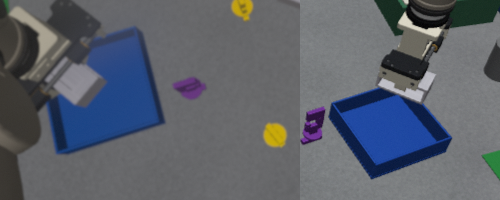

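The bracket hangs from the jaws over the blue bin, at about (80,85) in the top crop. I'll lower it and release.

```bash
python3 -m crank '[{"linear":[3.5,-0.1,-0.2],"delta_rot":[0,0,0],"fingers":0.3},{"linear":[3.5,0,0],"delta_rot":[0,0,0],"fingers":0.3},{"linear":[3.5,0,0],"delta_rot":[0,0,0],"fingers":0.3},{"linear":[2.5,0,0],"delta_rot":[0,0,0],"fingers":0.3},{"linear":[1.5,0,0],"delta_rot":[0,0,0],"fingers":0.3}]'
python3 -m crank '[{"linear":[0,0,0],"delta_rot":[0,0,0],"fingers":0.3},{"linear":[0,0,0],"delta_rot":[0,0,0],"fingers":0.8},{"linear":[0,0,0],"delta_rot":[0,0,0],"fingers":0.8},{"linear":[0,0,0],"delta_rot":[0,0,0],"fingers":0.8},{"linear":[0,0,0],"delta_rot":[0,0,0],"fingers":0.8}]'
python3 -m crank '[{"linear":[-2,0,0],"delta_rot":[0,0,0],"fingers":0.8},{"linear":[-3,0,0],"delta_rot":[0,0,0],"fingers":0.8},{"linear":[-4,0,0],"delta_rot":[0,0,0],"fingers":0.8},{"linear":[-4,0,0],"delta_rot":[0,0,0],"fingers":0.8},{"linear":[-4,0,0],"delta_rot":[0,0,0],"fingers":0.8}]'
python3 - <<'E'
from h import *;from plant import bot,capture
s=capture("scene");t=capture("top")
go(bot,485,328,52,137)
cv2.imwrite("pics/s6.png",s["image"])
for a,ce,m in blobs(t["image"],(5,150,80),(16,255,255)): print(a,ce.round(1),plane(t,*ce,90).round())
E
```

```text
time: 15.55
tool_pos: [484.2, 324.7, 50.4]
tcp_rot: [2.847, 1.566, -2.623]
contact_force: [-0.7, -0.4, -4.0]
grip_width: 51.4
time: 16.05
tool_pos: [486.2, 326.3, 53.9]
tcp_rot: [-0.401, 1.569, 0.412]
contact_force: [-0.4, 0.1, -1.3]
grip_width: 72.8
time: 16.55
tool_pos: [485.5, 326.0, 224.9]
tcp_rot: [-0.504, 1.57, 0.31]
contact_force: [0.6, 0.0, -0.5]
grip_width: 73.7
t 16.65 pos [488.  327.4 229.6] xaxis [ 0.011  0.005 -1.   ] jaw 136.6 q1,q6 [ 0.46 -1.92] w 73.7 F [ 0.9 -0.3 -0.6]
tool shift cm [17.75  0.34 -0.37] turn world z 0.4 = about tool x -0.4 or 179.6
full rotvec [-0.4  0.7  0.3]
5613 [474.6  68.6] [ 868. -368.   90.]
97 [199.7 111. ] [840. 186.  90.]
437 [493.7 245.1] [ 502. -328.   90.]
```

View pics/s6.png

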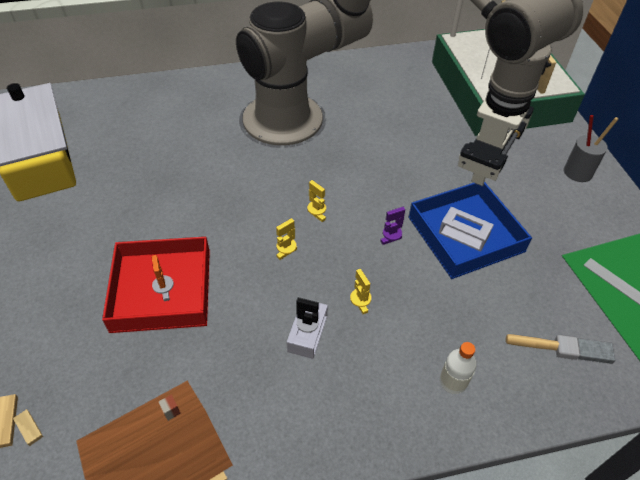

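The bracket sits flat in the blue bin at (467,228) and the hook stands in the red bin at (160,275). The black pair is unmoved at (307,325), and the arm is clear of everything. I'll hand in.

```bash
python3 -c "
from plant import workorder;print(workorder.close_job())"
```

```text
the job is handed in; nothing more can be done
None
```

The job is done and handed in at about 17 s of the 61 s allowed; no verdict was reported.

- **Hook:** I gripped the orange hook by its bar, lifted it 4 mm, turned it 78° into line with the slot and drew it straight out. It now stands upright near the middle of the red bin, at about (502, -328) mm by my last measurement.
- **Bracket:** I gripped the empty bracket across its top plate and set it down flat near the middle of the blue bin.
- **Surroundings:** In the last picture the black pair and the yellow and purple hooks look unmoved, and the gripper is open about 175 mm above the bracket, touching nothing. I checked the black pair by eye only, not by measurement.
- **Forces:** The forces read at the end of each move stayed below about 5 N.

**Disagreement:** My two camera estimates of the bin centres differed by up to about 20 mm in x. I put this down to roughly read rim corners in the scene view and aimed between the two. The last picture shows both parts well inside their bins.

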